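# Tighten the flower press crisscross

### The arm

A 6-joint arm with a two-finger parallel gripper is mounted at the origin on the work surface. World frame = base frame: x ahead of the robot, y to its left, z up, the work surface at z = 0. Lengths are in m, angles in rad, forces in N, time in s.
With the tool pointing down it reaches from about 0.35 to 0.95 m from the base axis. Payload 17.4 kg.
Tool frame: the origin (TCP) lies between the finger pads; the fingertips stand robot.tip_extent ahead of it and the grasp point (between the pads) lies 2 mm behind it (robot.tip_extent is the distance from the TCP to the fingertips, in m); z points along the fingers, y is the line along which they close (so a half turn about z gives the same grasp; the last joint's range is limited). The gripper opens to 93 mm and grips with 3 to 60 N. Pads are 15 mm wide; open, the fingers measure 128 mm over their backs; the gripper's body (75 mm by 188 mm) begins 65 mm behind the grasp point.
Start: joints at [-1.378, 0.116, 1.442, -0, 1.584, -0.038], TCP at [0.154, -0.657, 0.236] pointing down, gripper open.
Joint ranges: [-2.83, 2.83], [-0.83, 2.19], [0.07, 2.5], [-1.14, 4.28], [0.01, 3], [-2.97, 2.97]. Speed limits (rad/s): [1.89, 1.89, 2.22, 3.14, 3.14, 3.14].

### API

Orientations are given as a unit quaternion [x, y, z, w].
In Python, from workcell import robot gives the robot as it stands. The module is installed in compiled form; this text tells all that it offers.
- The arm moves only by the tool play_rows, never from a script. Its argument "series" is a list of rows, each an object of numbers: "dx", "dy", "dz": the shift along the tool's x, y, z in mm; "roll": the turn about the tool's z in degrees; "jaw": the finger opening in mm, from 0 to 93. A call has 1 to 12 rows; each row is the pose to reach, as a shift and turn from the pose commanded when the call began, along the tool's axes at that moment; what a row does not reach only later rows make up. A row lasts 1/12 s, in which the tool goes at most 41.7 mm and 7.16 degrees, less where a joint would pass 70% of its speed; a pose out of reach is approached as far as the arm can. A call with a gripper value outside its range is refused whole. The fingers move at their own pace and stop on an object; "grip_force" is the grip in N (left out, the last holds). Time passes only in rows, so rows that repeat a pose let the fingers close. It gives the time, the measured TCP pose, the force, the opening and the grip force at its end, in the units of the state.
- robot.get_state(): the state, without advancing time (a new reading comes with each control period).
- robot.read_camera(name): name is "scene" or "top"; returns (picture, depth): 420x560x3 uint8, blue, green, red; 420x560 float32, m along the optical axis (not along the pixel's ray), 0 where there is no reading.
- robot.camera_model(name): a dict with "fx", "fy", "cx", "cy" (pixels), "world_to_cam" (4x4, takes a point from world to camera coordinates). Camera axes: x right, y up, looking along -z (the intrinsics and any distortion apply to the point x, -y, -z); pixel columns grow to the right and rows downward; lengths in m; the calibration is good to about 2 mm. A picture is of the moment at which its call begins. camera_model takes no time and is no camera call.
- robot.sign_off(): hands the job in; it is judged then, once.
The state is a dict: "clock": time; "joint_pos": joint angles; "joint_velocities": joint speeds; "tau": joint torques, N m; "tcp_pos": TCP position; "orientation": TCP orientation; "contact_force": force on the tool from outside, world axes, zero at the start; "moment": the same for the moment, N m; "opening": finger opening in m; "gripper_force": force on a finger pad.
Only numpy, scipy, OpenCV 4.12 (cv2) and the standard library are available. Lean on these libraries where they do the work, as an engineer would, in place of code of your own. Each camera call takes 0.05 s, during which the arm holds its last target. There are 200 camera calls.

### The job

Clamp the flower press down evenly by turning its four wing nuts clockwise in two rounds, each round in crisscross order: start with any nut, do the one diagonally opposite second, then the remaining two. In the first round turn every nut only to about halfway, its red end at its yellow dot; in the second turn every nut fully home to its stop, red end at its green dot. Leave the tea tin, planter, dinosaur and glass box standing where they are.

Things in the scene. Friction and masses are not known exactly. Their poses are not given: they have to be found in the camera images.
- press: wooden flower press that does not shift: two 200 x 200 mm boards with card between, the top board's upper face 60 mm above the sideboard. Origin under its centre on the sideboard, z up, x and y parallel to its edges. Its four wing nuts a, b, c, d stand in that order round a 130 mm square, so a is diagonal to c and b to d.
- nut_a (a point): wing nut a, near-left (press frame -x,+y): point on its upright axis, (-65, +65) mm from the press's centre line, 74 mm above the sideboard; does not turn with it, axes as the press's. The wing is a straight grey bar centred on the axis, 70 mm long, 9 mm thick, from 64 to 84 mm above the sideboard, half of it ending in red; hub 18 mm across; a 9 mm bolt end stands up to 96 mm.
- nut_b (a point): wing nut b, far-left (+x,+y): point on its upright axis, (+65, +65) mm from the press's centre line, 74 mm above the sideboard; does not turn with it, axes as the press's. The wing is a straight grey bar centred on the axis, 70 mm long, 9 mm thick, from 64 to 84 mm above the sideboard, half of it ending in red; hub 18 mm across; a 9 mm bolt end stands up to 96 mm.
- nut_c (a point): wing nut c, far-right (+x,-y): point on its upright axis, (+65, -65) mm from the press's centre line, 74 mm above the sideboard; does not turn with it, axes as the press's. The wing is a straight grey bar centred on the axis, 70 mm long, 9 mm thick, from 64 to 84 mm above the sideboard, half of it ending in red; hub 18 mm across; a 9 mm bolt end stands up to 96 mm.
- nut_d (a point): wing nut d, near-right (-x,-y): point on its upright axis, (-65, -65) mm from the press's centre line, 74 mm above the sideboard; does not turn with it, axes as the press's. The wing is a straight grey bar centred on the axis, 70 mm long, 9 mm thick, from 64 to 84 mm above the sideboard, half of it ending in red; hub 18 mm across; a 9 mm bolt end stands up to 96 mm.
- wing_a (a joint): turn of nut a, rad, grows clockwise from above (tightening): 0 slack, 1.2 halfway (red end at yellow dot, pointing at the press's centre), 2.4 hard stop, home (green dot; dots 45 mm from the axis). In the press frame the red end points at -45 deg (counterclockwise from x) + 1.2 rad - value. Takes 0.12 to 0.17 N m (6 N pushed 28 mm from the axis); stays where left.
- wing_b (a joint): turn of nut b, rad, grows clockwise from above (tightening): 0 slack, 1.2 halfway (red end at yellow dot, pointing at the press's centre), 2.4 hard stop, home (green dot; dots 45 mm from the axis). In the press frame the red end points at -135 deg (counterclockwise from x) + 1.2 rad - value. Takes 0.12 to 0.17 N m (6 N pushed 28 mm from the axis); stays where left.
- wing_c (a joint): turn of nut c, rad, grows clockwise from above (tightening): 0 slack, 1.2 halfway (red end at yellow dot, pointing at the press's centre), 2.4 hard stop, home (green dot; dots 45 mm from the axis). In the press frame the red end points at 135 deg (counterclockwise from x) + 1.2 rad - value. Takes 0.12 to 0.17 N m (6 N pushed 28 mm from the axis); stays where left.
- wing_d (a joint): turn of nut d, rad, grows clockwise from above (tightening): 0 slack, 1.2 halfway (red end at yellow dot, pointing at the press's centre), 2.4 hard stop, home (green dot; dots 45 mm from the axis). In the press frame the red end points at 45 deg (counterclockwise from x) + 1.2 rad - value. Takes 0.12 to 0.17 N m (6 N pushed 28 mm from the axis); stays where left.
- tin: pewter-grey tea tin with twist cap, 80 mm in diameter, 112 mm high, loose; origin at the centre of its underside, z up
- planter: empty cream ceramic planter, about 106 mm across the rim, 100 mm high, loose; origin at the centre of its underside, z up
- dino: green plastic toy dinosaur, about 158 mm long along its x (head at -x), 46 mm wide, 97 mm high, loose, standing; origin on the sideboard under its middle, z up
- glassbox: square glass box with brass edges and closed lid, 94 mm wide, 60 mm high, loose; origin at the centre of its underside, z up
Things that resemble listed ones, but are neither listed nor needed, are in the scene too. What is shaped like the glassbox but orange is not meant.

How it is judged:
By the outcome, as a careful person would: the job done as asked, in the order asked, and still so for the second after the job is handed in, with the robot touching nothing.
It also fails if it takes over 64 s, if anything falls off the work surface, if the arm or the gripper's body presses on something with over 40 N, if the wrist force passes 120 N, or if a joint passes its speed limit or range.

## Working session

There is one attempt and no reset: what is moved stays moved. The work goes in short steps, Python scripts to look and compute and a tool call to move; the robot and the scene stay as the last step left them, time stands still between calls to the robot, and variables do not carry over. Pictures are saved under pics/ and viewed, at most 10 in all, crops included, and the job is handed in when it is done.

Besides the shell and the picture viewer there is one more tool, called after "Request:" by a JSON object that holds its "api" and its "payload", one argument or row to a line. play_rows: Moves the arm, as the interface text tells. Its arguments: {"type":"object","properties":{"series":{"type":"array"},"grip_force":{"type":"number"}},"required":["series"]}

```bash
mkdir -p pics; ls; python3 - <<'E'
from workcell import robot
import cv2,numpy as np
print(robot.get_state(), robot.tip_extent)
for n in("scene","top"):
    p,d=robot.read_camera(n); cv2.imwrite(f"pics/{n}0.png",p); np.save(f"{n}0.npy",d)
    print(n,robot.camera_model(n))
E
```

```text
pics
{'clock': 0.0, 'joint_pos': array([-1.37779876e+00,  1.16469651e-01,  1.44227568e+00,  2.69431068e-05,
        1.58399790e+00, -3.77821389e-02]), 'joint_velocities': array([-9.12804247e-05, -1.88391864e-04,  3.58867209e-04,  1.88581931e-03,
       -3.58772927e-04,  8.93818449e-04]), 'tau': array([-9.43665395e-05, -7.21250439e+01, -6.22610450e+01,  7.80306151e-02,
        2.36804987e-02, -1.34435181e-04]), 'tcp_pos': array([ 0.15437128, -0.65691551,  0.23490972]), 'orientation': array([ 9.93349790e-01,  1.15134107e-01, -3.11723302e-05, -5.74604389e-04]), 'contact_force': array([-0.40823784,  0.27471436,  0.89791733]), 'moment': array([0.04690046, 0.05907181, 0.01031747]), 'gripper_force': 0.0, 'opening': 0.09280220844645154} 0.017
scene {'fx': 486.344082404627, 'fy': 486.344082404627, 'cx': 280.64457680428745, 'cy': 212.93713305677647, 'world_to_cam': array([[ 0.90102416,  0.43376359,  0.0021464 , -0.55060839],
       [-0.3462885 ,  0.71632122,  0.60577899,  0.13137959],
       [ 0.26122736, -0.54656478,  0.79563007, -1.22665615],
       [ 0.        ,  0.        ,  0.        ,  1.        ]])}
top {'fx': 450.2348769847855, 'fy': 450.2348769847855, 'cx': 277.75647874107926, 'cy': 206.39708780521528, 'world_to_cam': array([[-2.32751720e-02, -9.99725441e-01, -2.70357168e-03,
         3.73104591e-02],
       [ 9.96559883e-01, -2.34164627e-02,  7.94988549e-02,
        -5.86668402e-01],
       [-7.95403358e-02, -8.43921557e-04,  9.96831291e-01,
        -9.46494015e-01],
       [ 0.00000000e+00,  0.00000000e+00,  0.00000000e+00,
         1.00000000e+00]])}
```

View pics/scene0.png

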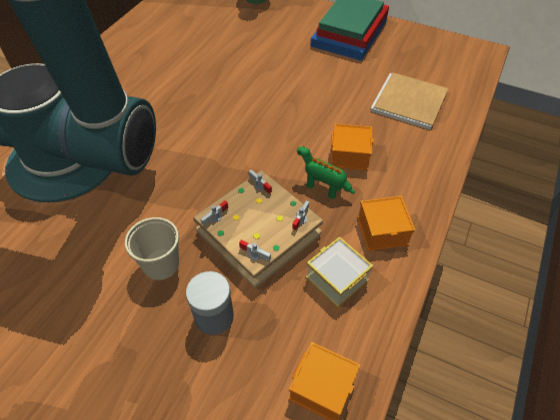

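View pics/top0.png

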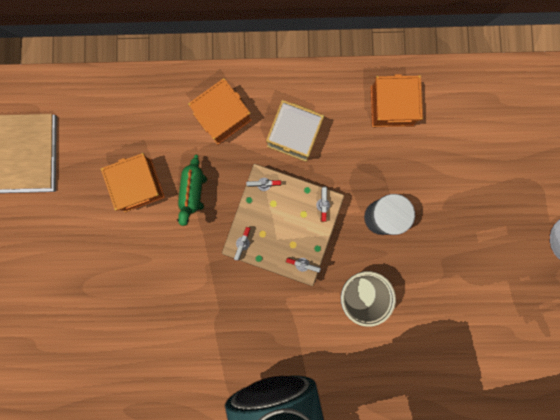

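The press lies at about (284,224) in the top view, yawed slightly. Its nuts are a (243,243), b (265,184), c (324,205) and d (303,265). The tin (393,215), planter (368,298), dino (190,190) and glassbox (297,130) stand clear of the nuts. Next I'll fit the press pose from the dots.

```bash
cat > h.py <<'E'
from workcell import robot
import cv2,numpy as np
def ray(n,uv):
    m=robot.camera_model(n);T=np.array(m["world_to_cam"]);R=T[:3,:3];c=-R.T@T[:3,3]
    d=np.array([(uv[0]-m["cx"])/m["fx"],-(uv[1]-m["cy"])/m["fy"],-1]);return c,R.T@d
def plane(n,uv,z):
    c,d=ray(n,uv);return c+d*(z-c[2])/d[2]
def tri(p,q):
    c1,d1=ray("top",p);c2,d2=ray("scene",q)
    s=np.linalg.lstsq(np.stack([d1,-d2],1),c2-c1,rcond=None)[0];a=c1+s[0]*d1;b=c2+s[1]*d2
    return (a+b)/2,np.linalg.norm(a-b)
R={"y":((20,120,130),(34,255,255)),"g":((45,120,60),(85,255,255)),"r":((0,190,90),(5,255,255))}
def blobs(im,k,amin=6,amax=200):
    h=cv2.cvtColor(im,cv2.COLOR_BGR2HSV);m=cv2.inRange(h,*R[k])
    if k=="r": m|=cv2.inRange(h,(174,150,90),(180,255,255))
    n,_,st,ce=cv2.connectedComponentsWithStats(m)
    return [(ce[i],st[i,4]) for i in range(1,n) if amin<=st[i,4]<=amax]
def fit(P,Q):  # local P->world Q, 2D rigid
    a=P-P.mean(0);b=Q-Q.mean(0);th=np.arctan2((a[:,0]*b[:,1]-a[:,1]*b[:,0]).sum(),(a*b).sum())
    M=np.array([[np.cos(th),-np.sin(th)],[np.sin(th),np.cos(th)]]);t=Q.mean(0)-M@P.mean(0)
    return th,t,M,np.linalg.norm(P@M.T+t-Q,axis=1)
E
python3 - <<'E'
from h import *
for n,z in(("top",None),("scene",None)):
    im=cv2.imread(f"pics/{n}0.png")
    for k in"ygr":
        print(n,k)
        for c,a in blobs(im,k):
            p=plane(n,c,.06 if k!="r" else .08)
            if .3<p[0]<.8 and abs(p[1])<.2: print(c.round(1),a,(p*1000).round(1)[:2])
E
```

```text
top y
[305.2 109. ] 6 [789.1 -39. ]
[321.8 115.9] 8 [773.5 -73.5]
[306.4 155. ] 9 [690.9 -38.9]
[272.9 203.3] 43 [591.2  33.4]
[303.1 214. ] 46 [567.4 -28.5]
[262.  233.7] 40 [528.8  57.3]
[292.7 244.3] 38 [505.4  -5.5]
top g
[306.8 189.8] 17 [617.7 -37.5]
[248.7 199.5] 14 [600.2  83.5]
[317.2 248.2] 17 [496.2 -55.6]
[258.6 258.1] 18 [478.9  65.5]
top r
[276.4 182.5] 29 [631.7  25.2]
[323.3 216.7] 27 [559.9 -68.2]
[247.  230.8] 26 [535.   86.9]
[290.3 260.7] 27 [472.9   0.8]
scene y
[258.6 200.4] 35 [528.2  59.8]
[235.7 216.8] 40 [504.6  -2. ]
[279.3 217.9] 43 [590.2  36.4]
[256.1 235.3] 41 [566.3 -25.6]
scene g
[240.9 190.2] 15 [478.9  68.6]
[338.4 188.6] 7 [674.3 168.4]
[293.  203.1] 16 [599.7  85.9]
[220.4 232.7] 22 [495.7 -52.4]
[275.9 247.6] 19 [617.  -35.1]
scene r
[266.9 185.5] 23 [533.3  91.2]
[223.3 203.5] 23 [472.    5.3]
[295.3 223.1] 37 [632.6  25.3]
[243.  244.3] 48 [559.9 -68.6]
```

```bash
python3 - <<'E'
from h import *
s=45/np.sqrt(2)
N=np.array([[-65,65],[65,65],[65,-65],[-65,-65.]])
ya=np.radians([-45,-135,135,45]);ga=ya-1.2
u=lambda t:np.stack([np.cos(t),np.sin(t)],1)
P=np.vstack([N+45*u(ya),N+45*u(ga)])
top=[(262,233.7),(272.9,203.3),(303.1,214),(292.7,244.3),(258.6,258.1),(248.7,199.5),(306.8,189.8),(317.2,248.2)]
sc=[(258.6,200.4),(279.3,217.9),(256.1,235.3),(235.7,216.8),(240.9,190.2),(293,203.1),(275.9,247.6),(220.4,232.7)]
W=[];
for a,b in zip(top,sc):
    p,e=tri(a,b);W.append(p*1000);print((p*1000).round(1),round(e*1000,1))
for nm,Q in(("tri",np.array(W)[:,:2]),("top",np.array([plane("top",a,.06)*1000 for a in top])[:,:2]),("scene",np.array([plane("scene",a,.06)*1000 for a in sc])[:,:2])):
    th,t,M,r=fit(P,Q);print(nm,np.degrees(th),t,r.round(1));print((N@M.T+t).round(1).tolist())
th,t,M,r=fit(P,np.array(W)[:,:2])
red=[((247,230.8),(266.9,185.5)),((276.4,182.5),(295.3,223.1)),((323.3,216.7),(243,244.3)),((290.3,260.7),(223.3,203.5))]
for i,(a,b) in enumerate(red):
    p,e=tri(a,b);p*=1000;q=M.T@(p[:2]-t)-N[i];print("abcd"[i],p.round(1),np.linalg.norm(q).round(1),"value",(ya[i]+1.2-np.arctan2(q[1],q[0]))%6.283)
st=robot.get_state();print(st["clock"],st["tcp_pos"])
x,y,z,w=st["orientation"]
from scipy.spatial.transform import Rotation as Ro
print(Ro.from_quat([x,y,z,w]).as_matrix().round(4))
E
```

```text
[529.   57.5  63. ] 0.8
[591.1  33.6  63.7] 0.8
[567.5 -28.1  63.9] 0.6
[506.   -4.9  64.5] 1.1
[479.7  65.7  63.4] 1.8
[600.3  83.5  63. ] 0.8
[617.6 -37.2  63. ] 0.8
[496.9 -54.9  63.8] 1.3
tri -20.751311156132996 [548.52656248  14.39780546] [0.4 0.2 0.4 0.2 0.7 0.2 0.2 0.1]
[[510.8, 98.2], [632.3, 52.2], [586.3, -69.4], [464.7, -23.4]]
top -20.684404377247038 [548.23379385  14.08206176] [0.5 0.2 0.2 0.1 0.4 0.4 0.1 0.4]
[[510.4, 97.9], [632.0, 51.9], [586.1, -69.7], [464.5, -23.8]]
scene -20.937671878819263 [547.60443536  16.95675048] [0.3 0.3 0.5 0.4 0.6 0.2 0.4 0.3]
[[510.1, 100.9], [631.5, 54.4], [585.1, -67.0], [463.7, -20.5]]
a [535.2  86.7  85.7] 27.0 value 0.4946952176857865
b [632.1  25.4  79.5] 26.8 value 0.060105945749748146
c [559.7 -68.2  79.5] 26.6 value 0.09662552669096502
d [473.8   1.5  85.3] 26.4 value 0.402258665703882
0.1 [ 0.15437988 -0.65694575  0.23498473]
[[ 9.735e-01  2.287e-01 -2.000e-04]
 [ 2.287e-01 -9.735e-01  1.000e-03]
 [ 0.000e+00 -1.000e-03 -1.000e+00]]
```

```bash
cat > go.py <<'E'
import sys,numpy as np
from workcell import robot
from scipy.spatial.transform import Rotation as Ro
# usage: go.py x y z phi   (mm, deg; phi = world angle of closing axis tool y)
s=robot.get_state();M=Ro.from_quat(s["orientation"]).as_matrix();p=s["tcp_pos"]*1000
phi=np.degrees(np.arctan2(M[1,1],M[0,1]))
print("t",round(s["clock"],2),"p",p.round(1),"phi",round(phi,1),"F",s["contact_force"].round(1),"Mz",s["moment"].round(2),"open",round(s["opening"]*1000,1),"j6",s["joint_pos"][5].round(2),"tilt",M[2].round(4))
a=list(map(float,sys.argv[1:]))
for i in range(0,len(a),4):
    x,y,z,f=a[i:i+4];d=M.T@(np.array([x,y,z])-p);print("d",d.round(1),"roll",round(phi-f,1))
E
python3 go.py 510.6 98.4 140 -24.6
```

```text
t 0.1 p [ 154.4 -656.9  235. ] phi -76.8 F [ 0.3  0.1 -0.8] Mz [-0.01  0.05  0.03] open 92.7 j6 -0.04 tilt [ 0.    -0.001 -1.   ]
d [ 519.5 -653.7   95.7] roll -52.2
```

Request:
{"api": "play_rows", "payload": {
  "series": [
    {"dx":520,"dy":-654,"dz":20,"roll":-52,"jaw":93},
    {"dx":520,"dy":-654,"dz":20,"roll":-52,"jaw":93},
    {"dx":520,"dy":-654,"dz":20,"roll":-52,"jaw":93},
    {"dx":520,"dy":-654,"dz":20,"roll":-52,"jaw":93},
    {"dx":520,"dy":-654,"dz":20,"roll":-52,"jaw":93},
    {"dx":520,"dy":-654,"dz":20,"roll":-52,"jaw":93},
    {"dx":520,"dy":-654,"dz":20,"roll":-52,"jaw":93},
    {"dx":520,"dy":-654,"dz":20,"roll":-52,"jaw":93},
    {"dx":520,"dy":-654,"dz":20,"roll":-52,"jaw":93},
    {"dx":520,"dy":-654,"dz":20,"roll":-52,"jaw":93},
    {"dx":520,"dy":-654,"dz":20,"roll":-52,"jaw":93},
    {"dx":520,"dy":-654,"dz":20,"roll":-52,"jaw":93}
  ]
}}

```text
clock: 1.1
tcp_pos: [0.3679, -0.2031, 0.2236]
orientation: [0.842, 0.539, 0.0, 0.0]
contact_force: [1.9, -0.5, -0.4]
opening: 0.0934
gripper_force: 0.0
```

```bash
python3 go.py 510.6 98.4 140 -24.6
```

```text
t 1.1 p [ 367.9 -203.1  223.6] phi -24.8 F [ 1.9 -0.5 -0.4] Mz [-0.07 -0.06 -0.03] open 93.4 j6 -0.13 tilt [-0.e+00  4.e-04 -1.e+00]
d [333.6   3.   83.6] roll -0.2
```

Request:
{"api": "play_rows", "payload": {
  "series": [
    {"dx":320,"dy":3,"dz":70,"roll":0,"jaw":85},
    {"dx":320,"dy":3,"dz":70,"roll":0,"jaw":85},
    {"dx":320,"dy":3,"dz":70,"roll":0,"jaw":85},
    {"dx":320,"dy":3,"dz":70,"roll":0,"jaw":85},
    {"dx":320,"dy":3,"dz":70,"roll":0,"jaw":85},
    {"dx":320,"dy":3,"dz":70,"roll":0,"jaw":85},
    {"dx":320,"dy":3,"dz":70,"roll":0,"jaw":85},
    {"dx":320,"dy":3,"dz":70,"roll":0,"jaw":85},
    {"dx":320,"dy":3,"dz":70,"roll":0,"jaw":85},
    {"dx":320,"dy":3,"dz":70,"roll":0,"jaw":85},
    {"dx":320,"dy":3,"dz":70,"roll":0,"jaw":85},
    {"dx":320,"dy":3,"dz":70,"roll":0,"jaw":85}
  ]
}}

```text
clock: 2.1
tcp_pos: [0.5044, 0.0834, 0.154]
orientation: [0.843, 0.539, 0.0, 0.0]
contact_force: [0.0, -0.5, 0.4]
opening: 0.0848
gripper_force: 0.0
```

```bash
python3 go.py 510.6 98.4 82 -24.6
```

```text
t 2.1 p [504.4  83.4 154. ] phi -24.8 F [ 0.  -0.5  0.4] Mz [-0.    0.01  0.  ] open 84.8 j6 0.55 tilt [ 0.e+00  4.e-04 -1.e+00]
d [16.2 -0.7 72. ] roll -0.2
```

Request:
{"api": "play_rows", "payload": {
  "series": [
    {"dx":16,"dy":-1,"dz":20,"roll":0,"jaw":85},
    {"dx":16,"dy":-1,"dz":45,"roll":0,"jaw":85},
    {"dx":16,"dy":-1,"dz":72,"roll":0,"jaw":85},
    {"dx":16,"dy":-1,"dz":72,"roll":0,"jaw":85},
    {"dx":16,"dy":-1,"dz":72,"roll":0,"jaw":60},
    {"dx":16,"dy":-1,"dz":72,"roll":0,"jaw":60},
    {"dx":16,"dy":-1,"dz":72,"roll":0,"jaw":60},
    {"dx":16,"dy":-1,"dz":72,"roll":0,"jaw":60}
  ],
  "grip_force": 12
}}

```text
clock: 2.77
tcp_pos: [0.5109, 0.0986, 0.0828]
orientation: [0.843, 0.539, 0.001, 0.001]
contact_force: [1.5, -4.7, 3.9]
opening: 0.0698
gripper_force: 12.0
```

```bash
python3 go.py 510.6 98.4 82 -65.8; python3 - <<'E'
from h import *
p,d=robot.read_camera("top");cv2.imwrite("pics/t1.png",p[130:300,180:400].repeat(3,0).repeat(3,1))
E
```

```text
t 2.77 p [510.9  98.6  82.8] phi -24.8 F [ 1.5 -4.7  3.9] Mz [-0.89 -0.24 -0.05] open 69.8 j6 0.58 tilt [ 3.0e-04  1.8e-03 -1.0e+00]
d [-0.2 -0.2  0.8] roll 41.0
```

View pics/t1.png

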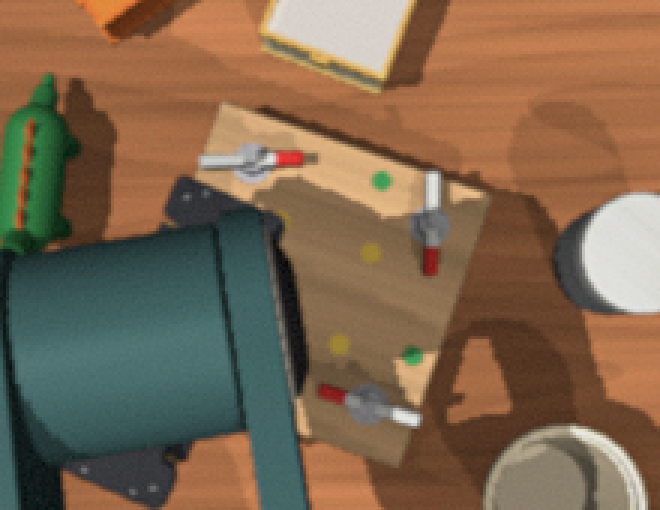

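The gripper holds nut a's wing by its ends (opening 69.8 mm). The arm hides a in the picture, and the other nuts are untouched. Now I'll turn a to halfway.

Request:
{"api": "play_rows", "payload": {
  "series": [
    {"roll":7},
    {"roll":14},
    {"roll":21},
    {"roll":28},
    {"roll":35},
    {"roll":41},
    {"roll":41},
    {"roll":41}
  ],
  "grip_force": 20
}}

```text
schema error: expected keys dx, dy, dz, roll, jaw
```

```bash
python3 go.py 510.6 98.4 82 -65.8 
```

```text
t 2.82 p [510.9  98.6  82.8] phi -24.8 F [ 1.6 -5.8  4.7] Mz [-1.08 -0.29 -0.07] open 70.1 j6 0.58 tilt [ 2.0e-04  1.9e-03 -1.0e+00]
d [-0.3 -0.2  0.8] roll 41.0
```

Request:
{"api": "play_rows", "payload": {
  "series": [
    {"dx":0,"dy":0,"dz":0,"jaw":60,"roll":7},
    {"dx":0,"dy":0,"dz":0,"jaw":60,"roll":14},
    {"dx":0,"dy":0,"dz":0,"jaw":60,"roll":21},
    {"dx":0,"dy":0,"dz":0,"jaw":60,"roll":28},
    {"dx":0,"dy":0,"dz":0,"jaw":60,"roll":35},
    {"dx":0,"dy":0,"dz":0,"jaw":60,"roll":41},
    {"dx":0,"dy":0,"dz":0,"jaw":60,"roll":41},
    {"dx":0,"dy":0,"dz":0,"jaw":60,"roll":41}
  ],
  "grip_force": 20
}}

```text
clock: 3.48
tcp_pos: [0.5111, 0.0984, 0.0828]
orientation: [0.978, 0.209, 0.001, 0.001]
contact_force: [3.7, -8.8, 4.1]
opening: 0.0698
gripper_force: 20.0
```

```bash
python3 go.py 510.6 98.4 82 -65.8 
```

```text
t 3.48 p [511.1  98.4  82.8] phi -65.8 F [ 3.7 -8.8  4.1] Mz [-1.52 -0.47 -0.1 ] open 69.8 j6 1.29 tilt [ 0.0014  0.0022 -1.    ]
d [-0.4 -0.2  0.8] roll -0.0
```

```bash
python3 go.py 586.3 -69.8 126 -2.6 586.3 -69.8 82 -2.6
```

```text
t 3.48 p [511.1  98.4  82.8] phi -65.8 F [ 3.7 -8.8  4.1] Mz [-1.52 -0.47 -0.1 ] open 69.8 j6 1.29 tilt [ 0.0014  0.0022 -1.    ]
d [-1.000e-01  1.843e+02 -4.280e+01] roll -63.2
d [ -0.2 184.2   1.2] roll -63.2
```

Request:
{"api": "play_rows", "payload": {
  "series": [
    {"dx":0,"dy":0,"dz":0,"roll":0,"jaw":85},
    {"dx":0,"dy":0,"dz":0,"roll":0,"jaw":85},
    {"dx":0,"dy":0,"dz":-30,"roll":0,"jaw":85},
    {"dx":0,"dy":0,"dz":-55,"roll":0,"jaw":85},
    {"dx":0,"dy":30,"dz":-55,"roll":-7,"jaw":85},
    {"dx":0,"dy":60,"dz":-55,"roll":-14,"jaw":85},
    {"dx":0,"dy":100,"dz":-55,"roll":-21,"jaw":85},
    {"dx":0,"dy":140,"dz":-55,"roll":-28,"jaw":85},
    {"dx":0,"dy":175,"dz":-55,"roll":-35,"jaw":85},
    {"dx":0,"dy":184,"dz":-55,"roll":-42,"jaw":85},
    {"dx":0,"dy":184,"dz":-55,"roll":-49,"jaw":85},
    {"dx":0,"dy":184,"dz":-55,"roll":-56,"jaw":85}
  ]
}}

```text
clock: 4.48
tcp_pos: [0.5859, -0.0694, 0.1364]
orientation: [0.763, 0.646, -0.0, -0.0]
contact_force: [0.5, 0.3, 0.2]
opening: 0.0854
gripper_force: 0.0
```

```bash
python3 go.py 586.3 -69.8 82 -2.6;python3 - <<'E'
from h import *
p,d=robot.read_camera("top");cv2.imwrite("pics/t2.png",p[130:300,180:400].repeat(3,0).repeat(3,1))
E
```

```text
t 4.48 p [585.9 -69.4 136.4] phi -9.5 F [0.5 0.3 0.2] Mz [-0.02 -0.02  0.01] open 85.4 j6 0.0 tilt [ 4.e-04 -8.e-04 -1.e+00]
d [-0.3  0.5 54.4] roll -6.9
```

View pics/t2.png

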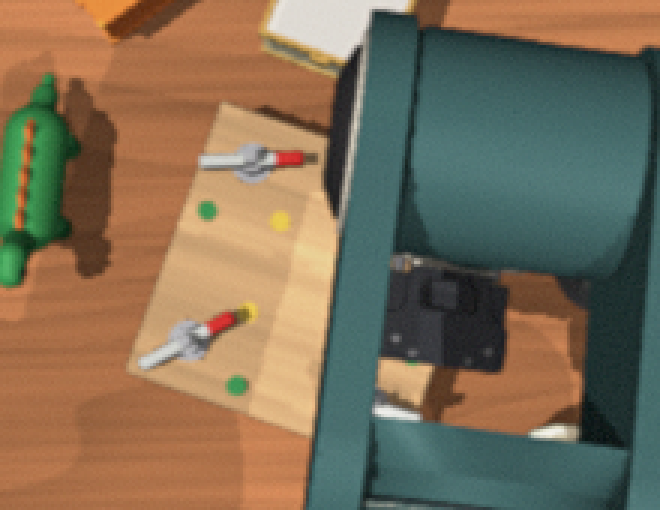

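The picture shows nut a's red end at its yellow dot (about (248,312) in the crop), and the gripper is above c. Continuing with c.

Request:
{"api": "play_rows", "payload": {
  "series": [
    {"dx":0,"dy":0,"dz":0,"roll":-7,"jaw":85},
    {"dx":0,"dy":0,"dz":28,"roll":-7,"jaw":85},
    {"dx":0,"dy":0,"dz":54,"roll":-7,"jaw":85},
    {"dx":0,"dy":0,"dz":54,"roll":-7,"jaw":85},
    {"dx":0,"dy":0,"dz":54,"roll":-7,"jaw":60},
    {"dx":0,"dy":0,"dz":54,"roll":-7,"jaw":60},
    {"dx":0,"dy":0,"dz":54,"roll":-7,"jaw":60},
    {"dx":0,"dy":0,"dz":54,"roll":-7,"jaw":60}
  ],
  "grip_force": 15
}}

```text
clock: 5.2
tcp_pos: [0.5862, -0.0686, 0.0845]
orientation: [0.724, 0.69, 0.0, 0.0]
contact_force: [-4.3, 0.7, 6.6]
opening: 0.0697
gripper_force: 15.0
```

```bash
python3 go.py 586.3 -69.8 82 -65.8
```

```text
t 5.2 p [586.2 -68.6  84.5] phi -2.8 F [-4.3  0.7  6.6] Mz [ 0.14  0.61 -0.06] open 69.7 j6 -0.11 tilt [-1.0e-04  1.3e-03 -1.0e+00]
d [-1.2  0.1  2.5] roll 63.0
```

Request:
{"api": "play_rows", "payload": {
  "series": [
    {"dx":0,"dy":0,"dz":0,"jaw":60,"roll":7},
    {"dx":0,"dy":0,"dz":0,"jaw":60,"roll":14},
    {"dx":0,"dy":0,"dz":0,"jaw":60,"roll":21},
    {"dx":0,"dy":0,"dz":0,"jaw":60,"roll":28},
    {"dx":0,"dy":0,"dz":0,"jaw":60,"roll":35},
    {"dx":0,"dy":0,"dz":0,"jaw":60,"roll":42},
    {"dx":0,"dy":0,"dz":0,"jaw":60,"roll":49},
    {"dx":0,"dy":0,"dz":0,"jaw":60,"roll":56},
    {"dx":0,"dy":0,"dz":0,"jaw":60,"roll":63},
    {"dx":0,"dy":0,"dz":0,"jaw":60,"roll":63},
    {"dx":0,"dy":0,"dz":0,"jaw":60,"roll":63},
    {"dx":0,"dy":0,"dz":0,"jaw":85,"roll":63}
  ],
  "grip_force": 20
}}

```text
clock: 6.2
tcp_pos: [0.5866, -0.0689, 0.0842]
orientation: [0.978, 0.21, 0.001, 0.001]
contact_force: [-0.1, 0.4, 1.3]
opening: 0.0731
gripper_force: 0.0
```

```bash
python3 go.py 464.7 -23.8 82 70.5  632.2 52 82 89.5
```

```text
t 6.2 p [586.6 -68.9  84.2] phi -65.8 F [-0.1  0.4  1.3] Mz [ 0.03 -0.01 -0.01] open 73.1 j6 0.99 tilt [ 0.0018  0.0014 -1.    ]
d [-92.7 -91.1   1.9] roll -136.3
d [ 91.2 -91.6   2.2] roll -155.3
```

Request:
{"api": "play_rows", "payload": {
  "series": [
    {"dx":0,"dy":0,"dz":0,"roll":0,"jaw":85},
    {"dx":0,"dy":0,"dz":-30,"roll":0,"jaw":85},
    {"dx":0,"dy":0,"dz":-52,"roll":0,"jaw":85},
    {"dx":25,"dy":-25,"dz":-52,"roll":7,"jaw":85},
    {"dx":52,"dy":-52,"dz":-52,"roll":14,"jaw":85},
    {"dx":80,"dy":-80,"dz":-52,"roll":21,"jaw":85},
    {"dx":91,"dy":-91,"dz":-52,"roll":24.5,"jaw":85},
    {"dx":91,"dy":-91,"dz":-52,"roll":24.5,"jaw":85},
    {"dx":91,"dy":-91,"dz":-25,"roll":24.5,"jaw":85},
    {"dx":91,"dy":-91,"dz":2,"roll":24.5,"jaw":85},
    {"dx":91,"dy":-91,"dz":2,"roll":24.5,"jaw":85},
    {"dx":91,"dy":-91,"dz":2,"roll":24.5,"jaw":85}
  ]
}}

```text
clock: 7.2
tcp_pos: [0.6311, 0.0511, 0.0802]
orientation: [1.0, -0.002, -0.001, 0.0]
contact_force: [0.5, -0.9, 0.3]
opening: 0.0848
gripper_force: 0.0
```

```bash
python3 go.py 632.2 52 82 -155.8
```

```text
t 7.2 p [631.1  51.1  80.2] phi -90.2 F [ 0.5 -0.9  0.3] Mz [-0.03 -0.04  0.03] open 84.8 j6 1.62 tilt [-1.2e-03  1.0e-04 -1.0e+00]
d [ 1.1 -0.9 -1.8] roll 65.6
```

Request:
{"api": "play_rows", "payload": {
  "series": [
    {"dx":1,"dy":-1,"dz":-2,"jaw":85,"roll":0},
    {"dx":1,"dy":-1,"dz":-2,"jaw":60,"roll":0},
    {"dx":1,"dy":-1,"dz":-2,"jaw":60,"roll":0},
    {"dx":1,"dy":-1,"dz":-2,"jaw":60,"roll":0},
    {"dx":1,"dy":-1,"dz":-2,"jaw":60,"roll":7},
    {"dx":1,"dy":-1,"dz":-2,"jaw":60,"roll":14},
    {"dx":1,"dy":-1,"dz":-2,"jaw":60,"roll":21},
    {"dx":1,"dy":-1,"dz":-2,"jaw":60,"roll":28},
    {"dx":1,"dy":-1,"dz":-2,"jaw":60,"roll":35},
    {"dx":1,"dy":-1,"dz":-2,"jaw":60,"roll":42},
    {"dx":1,"dy":-1,"dz":-2,"jaw":60,"roll":49},
    {"dx":1,"dy":-1,"dz":-2,"jaw":60,"roll":56}
  ],
  "grip_force": 20
}}

```text
clock: 8.2
tcp_pos: [0.6325, 0.0518, 0.0831]
orientation: [0.88, -0.474, 0.0, 0.001]
contact_force: [-2.8, -7.7, 4.4]
opening: 0.0697
gripper_force: 20.0
```

```bash
python3 go.py 632.2 52 82 -155.8
```

```text
t 8.2 p [632.5  51.8  83.1] phi -146.6 F [-2.8 -7.7  4.4] Mz [-1.14  0.47  0.13] open 69.7 j6 2.6 tilt [ 1.3e-03  9.0e-04 -1.0e+00]
d [-0.3  0.1  1.1] roll 9.2
```

Request:
{"api": "play_rows", "payload": {
  "series": [
    {"dx":0,"dy":0,"dz":0,"jaw":60,"roll":7},
    {"dx":0,"dy":0,"dz":0,"jaw":60,"roll":9.2},
    {"dx":0,"dy":0,"dz":0,"jaw":60,"roll":9.2},
    {"dx":0,"dy":0,"dz":0,"jaw":60,"roll":9.2},
    {"dx":0,"dy":0,"dz":0,"jaw":85,"roll":9.2},
    {"dx":0,"dy":0,"dz":0,"jaw":85,"roll":9.2},
    {"dx":0,"dy":0,"dz":-30,"jaw":85,"roll":9.2},
    {"dx":0,"dy":0,"dz":-55,"jaw":85,"roll":9.2}
  ]
}}

```text
clock: 8.87
tcp_pos: [0.6319, 0.0528, 0.1375]
orientation: [0.841, -0.541, -0.001, 0.001]
contact_force: [0.3, 0.2, 0.6]
opening: 0.0845
gripper_force: 0.0
```

```bash
python3 go.py 464.7 -23.8 137 -109.5
```

```text
t 8.87 p [631.9  52.8 137.5] phi -155.5 F [0.3 0.2 0.6] Mz [ 0.09 -0.06  0.01] open 84.5 j6 2.76 tilt [-0.0011  0.0021 -1.    ]
d [  0.3 183.9   0.9] roll -46.0
```

Request:
{"api": "play_rows", "payload": {
  "series": [
    {"dx":0,"dy":30,"dz":0,"jaw":85,"roll":-7},
    {"dx":0,"dy":65,"dz":0,"jaw":85,"roll":-14},
    {"dx":0,"dy":100,"dz":0,"jaw":85,"roll":-21},
    {"dx":0,"dy":135,"dz":0,"jaw":85,"roll":-28},
    {"dx":0,"dy":170,"dz":0,"jaw":85,"roll":-35},
    {"dx":0,"dy":184,"dz":0,"jaw":85,"roll":-42},
    {"dx":0,"dy":184,"dz":0,"jaw":85,"roll":-46},
    {"dx":0,"dy":184,"dz":0,"jaw":85,"roll":-46},
    {"dx":0,"dy":184,"dz":0,"jaw":85,"roll":-46}
  ]
}}

```text
clock: 9.62
tcp_pos: [0.4653, -0.0236, 0.138]
orientation: [0.985, -0.17, 0.0, -0.0]
contact_force: [0.4, -1.0, -0.7]
opening: 0.085
gripper_force: 0.0
```

```bash
python3 go.py 464.7 -23.8 82 -109.5;python3 - <<'E'
from h import *
p,d=robot.read_camera("top");a=p[130:300,180:400]
q,d=robot.read_camera("scene");b=q[140:310,150:370]
cv2.imwrite("pics/t3.png",np.hstack([a,b]).repeat(2,0).repeat(2,1)[:, :800] if 0 else cv2.resize(np.hstack([a,b]),(800,309)))
E
```

```text
t 9.62 p [465.3 -23.6 138. ] phi -109.6 F [ 0.4 -1.  -0.7] Mz [ 0.13  0.03 -0.  ] open 85.0 j6 1.81 tilt [ 6.e-04 -4.e-04 -1.e+00]
d [-0.5  0.4 56. ] roll -0.1
```

View pics/t3.png

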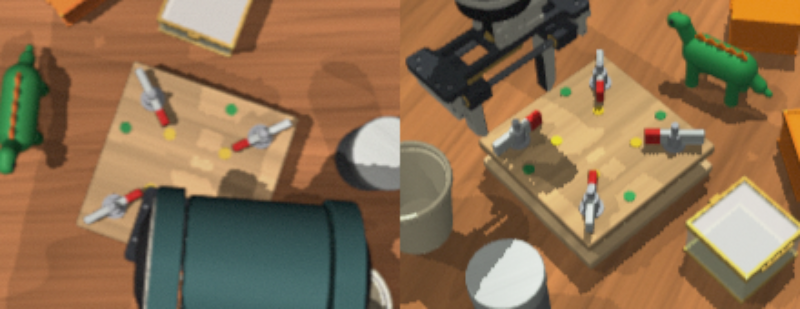

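Nuts a, b and c point at their yellow dots in both views. Now d.

Request:
{"api": "play_rows", "payload": {
  "series": [
    {"dx":0,"dy":0,"dz":28,"jaw":85,"roll":0},
    {"dx":0,"dy":0,"dz":55,"jaw":85,"roll":0},
    {"dx":0,"dy":0,"dz":55,"jaw":85,"roll":0},
    {"dx":0,"dy":0,"dz":55,"jaw":60,"roll":0},
    {"dx":0,"dy":0,"dz":55,"jaw":60,"roll":0},
    {"dx":0,"dy":0,"dz":55,"jaw":60,"roll":0},
    {"dx":0,"dy":0,"dz":55,"jaw":60,"roll":0}
  ]
}}

```text
clock: 10.3
tcp_pos: [0.4656, -0.0239, 0.084]
orientation: [0.986, -0.169, 0.001, 0.0]
contact_force: [-1.7, -2.9, 4.5]
opening: 0.0692
gripper_force: 20.0
```

```bash
python3 go.py 464.7 -23.8 82 -155.8
```

```text
t 10.3 p [465.6 -23.9  84. ] phi -109.5 F [-1.7 -2.9  4.5] Mz [-0.35  0.29  0.03] open 69.2 j6 1.81 tilt [ 1.5e-03  1.0e-04 -1.0e+00]
d [-0.9  0.2  2. ] roll 46.3
```

Request:
{"api": "play_rows", "payload": {
  "series": [
    {"dx":0,"dy":0,"dz":0,"jaw":60,"roll":7},
    {"dx":0,"dy":0,"dz":0,"jaw":60,"roll":14},
    {"dx":0,"dy":0,"dz":0,"jaw":60,"roll":21},
    {"dx":0,"dy":0,"dz":0,"jaw":60,"roll":28},
    {"dx":0,"dy":0,"dz":0,"jaw":60,"roll":35},
    {"dx":0,"dy":0,"dz":0,"jaw":60,"roll":42},
    {"dx":0,"dy":0,"dz":0,"jaw":60,"roll":46.3},
    {"dx":0,"dy":0,"dz":0,"jaw":60,"roll":46.3},
    {"dx":0,"dy":0,"dz":0,"jaw":60,"roll":46.3},
    {"dx":0,"dy":0,"dz":0,"jaw":85,"roll":46.3},
    {"dx":0,"dy":0,"dz":0,"jaw":85,"roll":46.3},
    {"dx":0,"dy":0,"dz":-30,"jaw":85,"roll":46.3}
  ]
}}

```text
clock: 11.3
tcp_pos: [0.4631, -0.0234, 0.1087]
orientation: [0.84, -0.543, -0.003, 0.001]
contact_force: [-1.0, 0.2, -1.1]
opening: 0.0834
gripper_force: 0.0
```

```bash
python3 go.py 510.8 97.8 137 -65.8
```

```text
t 11.3 p [463.1 -23.4 108.7] phi -155.8 F [-1.   0.2 -1.1] Mz [ 0.05  0.05 -0.06] open 83.4 j6 2.61 tilt [-0.0035  0.0054 -1.    ]
d [-91.1 -93.  -28.5] roll -90.0
```

Request:
{"api": "play_rows", "payload": {
  "series": [
    {"dx":0,"dy":0,"dz":-24,"jaw":85,"roll":0},
    {"dx":-10,"dy":-10,"dz":-24,"jaw":85,"roll":-7},
    {"dx":-30,"dy":-30,"dz":-24,"jaw":85,"roll":-14},
    {"dx":-55,"dy":-55,"dz":-24,"jaw":85,"roll":-21},
    {"dx":-80,"dy":-80,"dz":-24,"jaw":85,"roll":-28},
    {"dx":-91,"dy":-93,"dz":-24,"jaw":85,"roll":-35},
    {"dx":-91,"dy":-93,"dz":-24,"jaw":85,"roll":-42},
    {"dx":-91,"dy":-93,"dz":-24,"jaw":85,"roll":-49},
    {"dx":-91,"dy":-93,"dz":-24,"jaw":85,"roll":-56},
    {"dx":-91,"dy":-93,"dz":-24,"jaw":85,"roll":-63},
    {"dx":-91,"dy":-93,"dz":-24,"jaw":85,"roll":-70},
    {"dx":-91,"dy":-93,"dz":-24,"jaw":85,"roll":-77}
  ]
}}

```text
clock: 12.3
tcp_pos: [0.5127, 0.0977, 0.137]
orientation: [0.995, 0.101, 0.0, -0.0]
contact_force: [-0.7, -0.0, 0.9]
opening: 0.0852
gripper_force: 0.0
```

```bash
python3 go.py 510.8 97.8 82 -65.8;python3 - <<'E'
from h import *
p,d=robot.read_camera("top");a=p[130:300,180:400]
q,d=robot.read_camera("scene");b=q[140:310,150:370]
cv2.imwrite("pics/t4.png",cv2.resize(np.hstack([a,b]),(800,309)))
E
```

```text
t 12.3 p [512.7  97.7 137. ] phi -78.4 F [-0.7 -0.   0.9] Mz [ 0.04 -0.03  0.05] open 85.2 j6 1.51 tilt [ 4.e-04 -2.e-04 -1.e+00]
d [-1.9 -0.5 55. ] roll -12.6
```

View pics/t4.png

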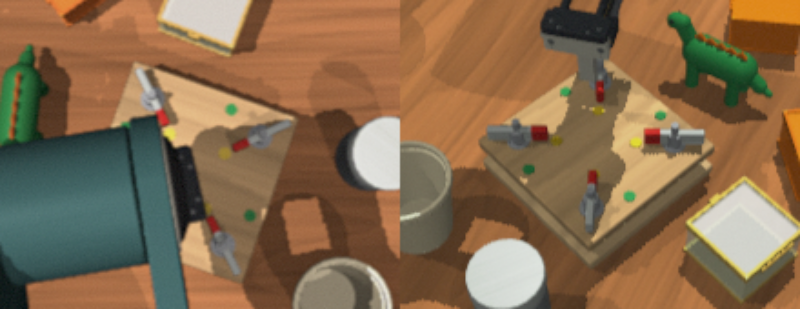

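All four nuts are at their yellow dots, so round one is done. Round two starts with a.

Request:
{"api": "play_rows", "payload": {
  "series": [
    {"dx":-2,"dy":0,"dz":0,"jaw":85,"roll":-7},
    {"dx":-2,"dy":0,"dz":0,"jaw":85,"roll":-12.5},
    {"dx":-2,"dy":0,"dz":28,"jaw":85,"roll":-12.5},
    {"dx":-2,"dy":0,"dz":55,"jaw":85,"roll":-12.5},
    {"dx":-2,"dy":0,"dz":55,"jaw":85,"roll":-12.5},
    {"dx":-2,"dy":0,"dz":55,"jaw":60,"roll":-12.5},
    {"dx":-2,"dy":0,"dz":55,"jaw":60,"roll":-12.5},
    {"dx":-2,"dy":0,"dz":55,"jaw":60,"roll":-12.5},
    {"dx":-2,"dy":0,"dz":55,"jaw":60,"roll":-12.5}
  ]
}}

```text
clock: 13.15
tcp_pos: [0.5106, 0.0978, 0.0824]
orientation: [0.979, 0.205, 0.0, -0.001]
contact_force: [-3.9, 7.1, 0.8]
opening: 0.0699
gripper_force: 20.0
```

```bash
python3 go.py 510.8 97.8 82 -134.5
```

```text
t 13.15 p [510.6  97.8  82.4] phi -66.4 F [-3.9  7.1  0.8] Mz [ 1.16  0.54 -0.01] open 69.9 j6 1.3 tilt [ 6.0e-04 -1.5e-03 -1.0e+00]
d [0.2 0.1 0.4] roll 68.1
```

Request:
{"api": "play_rows", "payload": {
  "series": [
    {"dx":0,"dy":0,"dz":0,"jaw":60,"roll":7},
    {"dx":0,"dy":0,"dz":0,"jaw":60,"roll":14},
    {"dx":0,"dy":0,"dz":0,"jaw":60,"roll":21},
    {"dx":0,"dy":0,"dz":0,"jaw":60,"roll":28},
    {"dx":0,"dy":0,"dz":0,"jaw":60,"roll":35},
    {"dx":0,"dy":0,"dz":0,"jaw":60,"roll":42},
    {"dx":0,"dy":0,"dz":0,"jaw":60,"roll":49},
    {"dx":0,"dy":0,"dz":0,"jaw":60,"roll":56},
    {"dx":0,"dy":0,"dz":0,"jaw":60,"roll":63},
    {"dx":0,"dy":0,"dz":0,"jaw":60,"roll":68},
    {"dx":0,"dy":0,"dz":0,"jaw":60,"roll":71},
    {"dx":0,"dy":0,"dz":0,"jaw":60,"roll":71}
  ]
}}

```text
clock: 14.15
tcp_pos: [0.5106, 0.098, 0.0824]
orientation: [0.915, -0.403, -0.0, -0.001]
contact_force: [-2.7, 8.6, 0.8]
opening: 0.0696
gripper_force: 20.0
```

```bash
python3 go.py 510.8 97.8 82 -134.5 586.4 -69.5 82 -65.8
```

```text
t 14.15 p [510.6  98.   82.4] phi -137.6 F [-2.7  8.6  0.8] Mz [ 1.42  0.53 -0.17] open 69.6 j6 2.54 tilt [-0.0013 -0.0014 -1.    ]
d [ 0.3 -0.   0.4] roll -3.1
d [1.748e+02 5.710e+01 1.000e-01] roll -71.8
```

Request:
{"api": "play_rows", "payload": {
  "series": [
    {"dx":0,"dy":0,"dz":0,"jaw":60,"roll":3},
    {"dx":0,"dy":0,"dz":0,"jaw":60,"roll":5},
    {"dx":0,"dy":0,"dz":0,"jaw":60,"roll":5}
  ],
  "grip_force": 30
}}

```text
clock: 14.4
tcp_pos: [0.5108, 0.0977, 0.0825]
orientation: [0.897, -0.441, 0.0, -0.001]
contact_force: [-0.8, 5.8, 1.4]
opening: 0.0694
gripper_force: 30.0
```

```bash
python3 go.py  586.4 -69.5 82 -65.8;python3 - <<'E'
from h import *
q,d=robot.read_camera("scene");b=q[140:260,180:340]
cv2.imwrite("pics/t5.png",cv2.resize(b,(640,480)))
E
```

```text
t 14.4 p [510.8  97.7  82.5] phi -142.4 F [-0.8  5.8  1.4] Mz [1.04 0.1  1.01] open 69.4 j6 2.62 tilt [-3.0e-04 -1.4e-03 -1.0e+00]
d [178.6  42.2   0.4] roll -76.6
```

View pics/t5.png

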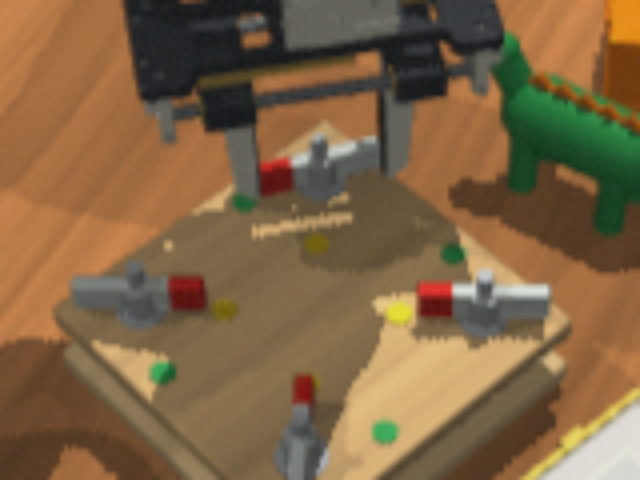

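The red end is beside its green dot (about (245,200) in the crop), and the moment jumped to 1.0 N m, so nut a is on its stop. Next, c.

Request:
{"api": "play_rows", "payload": {
  "series": [
    {"dx":0,"dy":0,"dz":0,"jaw":85,"roll":-2},
    {"dx":0,"dy":0,"dz":0,"jaw":85,"roll":-4},
    {"dx":0,"dy":0,"dz":-28,"jaw":85,"roll":-4},
    {"dx":0,"dy":0,"dz":-54,"jaw":85,"roll":-4},
    {"dx":30,"dy":7,"dz":-54,"jaw":85,"roll":-11},
    {"dx":60,"dy":14,"dz":-54,"jaw":85,"roll":-18},
    {"dx":95,"dy":23,"dz":-54,"jaw":85,"roll":-25},
    {"dx":130,"dy":31,"dz":-54,"jaw":85,"roll":-32},
    {"dx":165,"dy":39,"dz":-54,"jaw":85,"roll":-39},
    {"dx":178,"dy":42,"dz":-54,"jaw":85,"roll":-46},
    {"dx":178,"dy":42,"dz":-54,"jaw":85,"roll":-53},
    {"dx":178,"dy":42,"dz":-54,"jaw":85,"roll":-60}
  ],
  "grip_force": 20
}}

```text
clock: 15.45
tcp_pos: [0.5866, -0.0707, 0.136]
orientation: [0.998, 0.069, -0.0, 0.0]
contact_force: [1.0, 0.4, -0.4]
opening: 0.0853
gripper_force: 0.0
```

```bash
python3 go.py  586.4 -69.5 82 -65.8
```

```text
t 15.45 p [586.6 -70.7 136. ] phi -82.1 F [ 1.   0.4 -0.4] Mz [ 0.03 -0.    0.01] open 85.3 j6 1.27 tilt [-0.  0. -1.]
d [-0.1 -1.2 54. ] roll -16.3
```

Request:
{"api": "play_rows", "payload": {
  "series": [
    {"dx":0,"dy":-1,"dz":0,"jaw":85,"roll":-7},
    {"dx":0,"dy":-1,"dz":0,"jaw":85,"roll":-14},
    {"dx":0,"dy":-1,"dz":0,"jaw":85,"roll":-16},
    {"dx":0,"dy":-1,"dz":28,"jaw":85,"roll":-16},
    {"dx":0,"dy":-1,"dz":54,"jaw":85,"roll":-16},
    {"dx":0,"dy":-1,"dz":54,"jaw":85,"roll":-16},
    {"dx":0,"dy":-1,"dz":54,"jaw":60,"roll":-16},
    {"dx":0,"dy":-1,"dz":54,"jaw":60,"roll":-16},
    {"dx":0,"dy":-1,"dz":54,"jaw":60,"roll":-16},
    {"dx":0,"dy":-1,"dz":54,"jaw":60,"roll":-16}
  ],
  "grip_force": 25
}}

```text
clock: 16.28
tcp_pos: [0.5869, -0.0692, 0.0834]
orientation: [0.979, 0.205, 0.001, 0.001]
contact_force: [2.4, -5.5, 0.5]
opening: 0.0699
gripper_force: 25.0
```

Request:
{"api": "play_rows", "payload": {
  "series": [
    {"dx":0,"dy":0,"dz":0,"jaw":60,"roll":7},
    {"dx":0,"dy":0,"dz":0,"jaw":60,"roll":14},
    {"dx":0,"dy":0,"dz":0,"jaw":60,"roll":21},
    {"dx":0,"dy":0,"dz":0,"jaw":60,"roll":28},
    {"dx":0,"dy":0,"dz":0,"jaw":60,"roll":35},
    {"dx":0,"dy":0,"dz":0,"jaw":60,"roll":42},
    {"dx":0,"dy":0,"dz":0,"jaw":60,"roll":49},
    {"dx":0,"dy":0,"dz":0,"jaw":60,"roll":56},
    {"dx":0,"dy":0,"dz":0,"jaw":60,"roll":63},
    {"dx":0,"dy":0,"dz":0,"jaw":60,"roll":69},
    {"dx":0,"dy":0,"dz":0,"jaw":60,"roll":72},
    {"dx":0,"dy":0,"dz":0,"jaw":60,"roll":72}
  ]
}}

```text
clock: 17.28
tcp_pos: [0.5865, -0.0698, 0.0833]
orientation: [0.912, -0.411, 0.001, 0.001]
contact_force: [-2.0, -11.3, 2.9]
opening: 0.0696
gripper_force: 25.0
```

```bash
python3 go.py  586.4 -69.5 82 -134.6
```

```text
t 17.28 p [586.5 -69.8  83.3] phi -138.5 F [ -2.  -11.3   2.9] Mz [-1.91  0.37  1.03] open 69.6 j6 2.26 tilt [ 0.003   0.0011 -1.    ]
d [-0.3 -0.2  1.3] roll -3.9
```

```bash
python3 go.py  632.3 52 82 24.2
```

```text
t 17.28 p [586.5 -69.8  83.3] phi -138.5 F [ -2.  -11.3   2.9] Mz [-1.91  0.37  1.03] open 69.6 j6 2.26 tilt [ 0.003   0.0011 -1.    ]
d [ -60.9 -115.1    1. ] roll -162.7
```

Request:
{"api": "play_rows", "payload": {
  "series": [
    {"dx":0,"dy":0,"dz":0,"jaw":85,"roll":-2},
    {"dx":0,"dy":0,"dz":0,"jaw":85,"roll":-4},
    {"dx":0,"dy":0,"dz":-28,"jaw":85,"roll":-4},
    {"dx":0,"dy":0,"dz":-54,"jaw":85,"roll":-4},
    {"dx":-15,"dy":-29,"dz":-54,"jaw":85,"roll":-11},
    {"dx":-30,"dy":-58,"dz":-54,"jaw":85,"roll":-18},
    {"dx":-45,"dy":-86,"dz":-54,"jaw":85,"roll":-25},
    {"dx":-61,"dy":-115,"dz":-54,"jaw":85,"roll":-32},
    {"dx":-61,"dy":-115,"dz":-54,"jaw":85,"roll":-39},
    {"dx":-61,"dy":-115,"dz":-54,"jaw":85,"roll":-46},
    {"dx":-61,"dy":-115,"dz":-54,"jaw":85,"roll":-53},
    {"dx":-61,"dy":-115,"dz":-54,"jaw":85,"roll":-60}
  ]
}}

```text
clock: 18.28
tcp_pos: [0.6317, 0.054, 0.1369]
orientation: [0.994, 0.105, 0.0, 0.0]
contact_force: [0.2, 0.8, -0.2]
opening: 0.0855
gripper_force: 0.0
```

Request:
{"api": "play_rows", "payload": {
  "series": [
    {"dx":0,"dy":0,"dz":0,"jaw":85,"roll":-7},
    {"dx":0,"dy":0,"dz":0,"jaw":85,"roll":-14},
    {"dx":0,"dy":0,"dz":0,"jaw":85,"roll":-21},
    {"dx":0,"dy":0,"dz":0,"jaw":85,"roll":-28},
    {"dx":0,"dy":0,"dz":0,"jaw":85,"roll":-35},
    {"dx":0,"dy":0,"dz":0,"jaw":85,"roll":-42},
    {"dx":0,"dy":0,"dz":0,"jaw":85,"roll":-49},
    {"dx":0,"dy":0,"dz":0,"jaw":85,"roll":-56},
    {"dx":0,"dy":0,"dz":0,"jaw":85,"roll":-63},
    {"dx":0,"dy":0,"dz":0,"jaw":85,"roll":-70},
    {"dx":0,"dy":0,"dz":0,"jaw":85,"roll":-77},
    {"dx":0,"dy":0,"dz":0,"jaw":85,"roll":-84}
  ]
}}

```text
clock: 19.28
tcp_pos: [0.6316, 0.0537, 0.137]
orientation: [0.669, 0.743, 0.0, 0.0]
contact_force: [0.2, 0.3, -0.4]
opening: 0.085
gripper_force: 0.0
```

```bash
python3 go.py  632.3 52 82 24.2
```

```text
t 19.28 p [631.6  53.7 137. ] phi 6.1 F [ 0.2  0.3 -0.4] Mz [-0.05 -0.12 -0.  ] open 85.0 j6 -0.06 tilt [-1.0e-04  1.2e-03 -1.0e+00]
d [-1.7  0.4 55. ] roll -18.1
```

Request:
{"api": "play_rows", "payload": {
  "series": [
    {"dx":-2,"dy":0,"dz":0,"jaw":85,"roll":-7},
    {"dx":-2,"dy":0,"dz":0,"jaw":85,"roll":-14},
    {"dx":-2,"dy":0,"dz":0,"jaw":85,"roll":-18},
    {"dx":-2,"dy":0,"dz":0,"jaw":85,"roll":-18},
    {"dx":-2,"dy":0,"dz":28,"jaw":85,"roll":-18},
    {"dx":-2,"dy":0,"dz":55,"jaw":85,"roll":-18},
    {"dx":-2,"dy":0,"dz":55,"jaw":85,"roll":-18},
    {"dx":-2,"dy":0,"dz":55,"jaw":60,"roll":-18},
    {"dx":-2,"dy":0,"dz":55,"jaw":60,"roll":-18},
    {"dx":-2,"dy":0,"dz":55,"jaw":60,"roll":-18},
    {"dx":-2,"dy":0,"dz":55,"jaw":60,"roll":-18}
  ]
}}

```text
clock: 20.2
tcp_pos: [0.6322, 0.0518, 0.0816]
orientation: [0.547, 0.837, 0.001, 0.001]
contact_force: [3.6, 1.4, 0.1]
opening: 0.0696
gripper_force: 25.0
```

```bash
python3 go.py  632.3 52 82 -44.6
```

```text
t 20.2 p [632.2  51.8  81.6] phi 23.7 F [3.6 1.4 0.1] Mz [ 0.25 -0.73 -0.03] open 69.6 j6 -0.37 tilt [-4.0e-04  1.8e-03 -1.0e+00]
d [ 0.1  0.2 -0.4] roll 68.3
```

Request:
{"api": "play_rows", "payload": {
  "series": [
    {"dx":0,"dy":0,"dz":0,"jaw":60,"roll":7},
    {"dx":0,"dy":0,"dz":0,"jaw":60,"roll":14},
    {"dx":0,"dy":0,"dz":0,"jaw":60,"roll":21},
    {"dx":0,"dy":0,"dz":0,"jaw":60,"roll":28},
    {"dx":0,"dy":0,"dz":0,"jaw":60,"roll":35},
    {"dx":0,"dy":0,"dz":0,"jaw":60,"roll":42},
    {"dx":0,"dy":0,"dz":0,"jaw":60,"roll":49},
    {"dx":0,"dy":0,"dz":0,"jaw":60,"roll":56},
    {"dx":0,"dy":0,"dz":0,"jaw":60,"roll":63},
    {"dx":0,"dy":0,"dz":0,"jaw":60,"roll":69},
    {"dx":0,"dy":0,"dz":0,"jaw":60,"roll":73},
    {"dx":0,"dy":0,"dz":0,"jaw":60,"roll":73}
  ]
}}

```text
clock: 21.2
tcp_pos: [0.632, 0.0517, 0.0816]
orientation: [0.938, 0.346, 0.001, 0.0]
contact_force: [1.2, 0.5, 3.3]
opening: 0.0695
gripper_force: 25.0
```

```bash
python3 go.py  464.5 -23.9 82 24.2
```

```text
t 21.2 p [632.   51.7  81.6] phi -49.5 F [1.2 0.5 3.3] Mz [ 0.15 -0.35  0.87] open 69.5 j6 0.9 tilt [ 1.e-03  9.e-04 -1.e+00]
d [-176.5  -51.4   -0.6] roll -73.7
```

At the stop (0.87 N m). Now d.

Request:
{"api": "play_rows", "payload": {
  "series": [
    {"dx":0,"dy":0,"dz":0,"jaw":85,"roll":-2},
    {"dx":0,"dy":0,"dz":0,"jaw":85,"roll":-4},
    {"dx":0,"dy":0,"dz":-28,"jaw":85,"roll":-4},
    {"dx":0,"dy":0,"dz":-55,"jaw":85,"roll":-4},
    {"dx":-30,"dy":-9,"dz":-55,"jaw":85,"roll":-11},
    {"dx":-65,"dy":-19,"dz":-55,"jaw":85,"roll":-18},
    {"dx":-100,"dy":-29,"dz":-55,"jaw":85,"roll":-25},
    {"dx":-135,"dy":-40,"dz":-55,"jaw":85,"roll":-32},
    {"dx":-165,"dy":-48,"dz":-55,"jaw":85,"roll":-39},
    {"dx":-176,"dy":-51,"dz":-55,"jaw":85,"roll":-46},
    {"dx":-176,"dy":-51,"dz":-55,"jaw":85,"roll":-53},
    {"dx":-176,"dy":-51,"dz":-55,"jaw":85,"roll":-60}
  ]
}}

```text
clock: 22.2
tcp_pos: [0.4643, -0.025, 0.1363]
orientation: [0.635, 0.772, 0.0, 0.0]
contact_force: [0.1, -0.1, -0.5]
opening: 0.0847
gripper_force: 0.0
```

```bash
python3 go.py  464.5 -23.9 82 24.2
```

```text
t 22.2 p [464.3 -25.  136.3] phi 11.1 F [ 0.1 -0.1 -0.5] Mz [-0.05 -0.09 -0.02] open 84.7 j6 -0.3 tilt [-3.e-04  1.e-03 -1.e+00]
d [ 1.   0.4 54.3] roll -13.1
```

Request:
{"api": "play_rows", "payload": {
  "series": [
    {"dx":0,"dy":0,"dz":0,"jaw":85,"roll":-7},
    {"dx":0,"dy":0,"dz":0,"jaw":85,"roll":-13},
    {"dx":0,"dy":0,"dz":0,"jaw":85,"roll":-13},
    {"dx":0,"dy":0,"dz":28,"jaw":85,"roll":-13},
    {"dx":0,"dy":0,"dz":54,"jaw":85,"roll":-13},
    {"dx":0,"dy":0,"dz":54,"jaw":85,"roll":-13},
    {"dx":0,"dy":0,"dz":54,"jaw":60,"roll":-13},
    {"dx":0,"dy":0,"dz":54,"jaw":60,"roll":-13},
    {"dx":0,"dy":0,"dz":54,"jaw":60,"roll":-13},
    {"dx":0,"dy":0,"dz":54,"jaw":60,"roll":-13}
  ]
}}

```text
clock: 23.03
tcp_pos: [0.4651, -0.0246, 0.0823]
orientation: [0.547, 0.837, 0.0, 0.0]
contact_force: [-1.3, -0.3, 2.8]
opening: 0.0692
gripper_force: 25.0
```

```bash
python3 go.py  464.5 -23.9 82 -44.6
```

```text
t 23.03 p [465.1 -24.6  82.3] phi 23.7 F [-1.3 -0.3  2.8] Mz [-0.04  0.14  0.04] open 69.2 j6 -0.52 tilt [-3.e-04  4.e-04 -1.e+00]
d [ 0.9 -0.3  0.3] roll 68.3
```

Request:
{"api": "play_rows", "payload": {
  "series": [
    {"dx":0,"dy":0,"dz":0,"jaw":60,"roll":7},
    {"dx":0,"dy":0,"dz":0,"jaw":60,"roll":14},
    {"dx":0,"dy":0,"dz":0,"jaw":60,"roll":21},
    {"dx":0,"dy":0,"dz":0,"jaw":60,"roll":28},
    {"dx":0,"dy":0,"dz":0,"jaw":60,"roll":35},
    {"dx":0,"dy":0,"dz":0,"jaw":60,"roll":42},
    {"dx":0,"dy":0,"dz":0,"jaw":60,"roll":49},
    {"dx":0,"dy":0,"dz":0,"jaw":60,"roll":56},
    {"dx":0,"dy":0,"dz":0,"jaw":60,"roll":63},
    {"dx":0,"dy":0,"dz":0,"jaw":60,"roll":69},
    {"dx":0,"dy":0,"dz":0,"jaw":60,"roll":73},
    {"dx":0,"dy":0,"dz":0,"jaw":60,"roll":73}
  ]
}}

```text
clock: 24.03
tcp_pos: [0.464, -0.0242, 0.0821]
orientation: [0.938, 0.346, -0.001, -0.001]
contact_force: [-13.7, 2.2, 8.5]
opening: 0.0693
gripper_force: 25.0
```

```bash
python3 go.py  460 -250 250 -44.6
```

```text
t 24.03 p [464.  -24.2  82.1] phi -49.5 F [-13.7   2.2   8.5] Mz [0.47 2.35 0.74] open 69.3 j6 0.76 tilt [-0.0016 -0.002  -1.    ]
d [-149.9  168.8 -168. ] roll -4.9
```

Request:
{"api": "play_rows", "payload": {
  "series": [
    {"dx":0,"dy":0,"dz":0,"jaw":85,"roll":-2},
    {"dx":0,"dy":0,"dz":0,"jaw":85,"roll":-4},
    {"dx":0,"dy":0,"dz":0,"jaw":85,"roll":-4},
    {"dx":0,"dy":0,"dz":-30,"jaw":85,"roll":-4},
    {"dx":0,"dy":0,"dz":-70,"jaw":85,"roll":-4},
    {"dx":0,"dy":0,"dz":-110,"jaw":85,"roll":-4},
    {"dx":-25,"dy":28,"dz":-130,"jaw":85,"roll":-4},
    {"dx":-50,"dy":56,"dz":-150,"jaw":85,"roll":-4},
    {"dx":-75,"dy":84,"dz":-168,"jaw":85,"roll":-4},
    {"dx":-100,"dy":112,"dz":-168,"jaw":85,"roll":-4},
    {"dx":-125,"dy":140,"dz":-168,"jaw":85,"roll":-4},
    {"dx":-150,"dy":169,"dz":-168,"jaw":85,"roll":-4}
  ]
}}

```text
clock: 25.03
tcp_pos: [0.4611, -0.2524, 0.2506]
orientation: [0.925, 0.38, 0.0, 0.001]
contact_force: [0.6, -0.3, 0.3]
opening: 0.0852
gripper_force: 0.0
```

Request:
{"api": "play_rows", "payload": {
  "series": [
    {"dx":0,"dy":0,"dz":0,"jaw":85,"roll":0},
    {"dx":0,"dy":0,"dz":0,"jaw":85,"roll":0}
  ]
}}

```text
clock: 25.2
tcp_pos: [0.4612, -0.2519, 0.2495]
orientation: [0.926, 0.379, -0.0, -0.0]
contact_force: [-0.3, 0.8, 0.5]
opening: 0.0848
gripper_force: 0.0
```

```bash
python3 - <<'E'
from h import *
p,d=robot.read_camera("top");q,d=robot.read_camera("scene")
a=p[130:300,180:400];b=q[140:310,150:370]
cv2.imwrite("pics/t6.png",cv2.resize(np.hstack([a,b]),(800,309)))
cv2.imwrite("pics/t7.png",np.vstack([p[60:330,60:440],q[100:370,100:480]]))
N={"a":(510.8,97.8),"b":(632.2,51.9),"c":(586.4,-69.6),"d":(464.6,-24)}
Y={"a":-45,"b":-135,"c":135,"d":45}
for nm,im,z in(("top",p,.084),("scene",q,.084)):
  for c,A in blobs(im,"r"):
    P=plane(nm,c,z)[:2]*1000
    for k in N:
        v=P-np.array(N[k])
        if np.linalg.norm(v)<40: print(nm,k,np.linalg.norm(v).round(1),round(float(np.radians((Y[k]+68.75-20.8-np.degrees(np.arctan2(v[1],v[0])))%360)),2))
E
```

```text
top b 26.7 2.35
top c 26.3 2.36
top a 27.4 2.37
top d 26.5 2.39
scene a 25.5 2.35
scene b 27.0 2.39
scene d 26.4 2.36
scene c 27.2 2.43
```

View pics/t6.png

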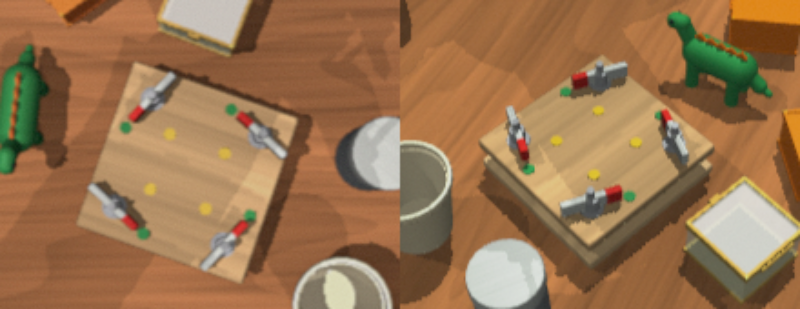

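All four red ends point at their green dots, with measured turns of 2.35–2.43 rad. The tin, planter, dino and glassbox look unmoved, so I'm handing in.

```bash
python3 -c "from workcell import robot; print(robot.sign_off())"
```

```text
the job is handed in; nothing more can be done
None
```

I tightened all four wing nuts in two crisscross rounds (a, c, b, d), first to the yellow dots and then home to the green dots; the job is handed in at about 25 s, with the tin, planter, dinosaur and glass box looking unmoved in the final pictures.

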